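# Hold a re-corked coaster in the bar-cart press

### The arm

A 6-joint arm with a two-finger parallel gripper is mounted at the origin on the work surface. World frame = base frame: x ahead of the robot, y to its left, z up, the work surface at z = 0. Lengths are in m, angles in rad, forces in N, time in s.
With the tool pointing down it reaches from about 0.3 to 0.85 m from the base axis. Payload 5.4 kg.
Tool frame: the origin (TCP) lies at the very end of the fingers, on their centre line; the grasp point (between the pads) lies 19 mm behind it (grip_point_offset is the distance from the TCP to the grasp point, in m); z points along the fingers, y is the line along which they close (so a half turn about z gives the same grasp; the last joint's range is limited). The gripper opens to 85 mm and grips with 20 to 120 N. Pads are 22 mm wide; open, the fingers measure 114 mm over their backs; the gripper's body (76 mm by 85 mm) begins 54 mm behind the grasp point. The pads swing forward as they close: fully open they stand 13 mm farther back than shut.
Start: joints at [-1.472, 0.158, 1.597, -0, 1.386, -0.21], TCP at [0.175, -0.548, 0.231] pointing down, gripper open.
Joint ranges: [-2.91, 2.91], [-0.94, 2.29], [0.18, 2.7], [-1.29, 4.43], [0.17, 2.64], [-3, 3]. Speed limits (rad/s): [2.57, 2.57, 3.14, 3.14, 3.14, 3.14].

### API

Orientations are given as a unit quaternion [w, x, y, z].
In Python, from plant import * gives the robot as it stands.
- The arm moves only by the tool move_arm, never from a script. Its argument "deltas" is a list that holds one entry, the list of rows, each a list of 5 numbers: the shift along the world's x, y, z in units of 500 mm (1.0 is 500 mm), then the turn about the world's z in units of 60 degrees (1.0 is 60 degrees), then the opening, from -1 (shut) to 1 (fully open). A call has 1 to 8 rows; each row is the pose to reach, as a shift and turn from the pose commanded when the call began; what a row does not reach only later rows make up. A row lasts 1/8 s, in which the tool goes at most 62.5 mm and 10.7 degrees, less where a joint would pass 70% of its speed; a pose out of reach is approached as far as the arm can. A call with a number of a shift or a turn outside -1 to 1 is refused whole. A call with a gripper value outside its range is refused whole. The fingers move at their own pace and stop on an object; "squeeze" is the grip in N (left out, the last holds). Time passes only in rows, so rows that repeat a pose let the fingers close. It gives the time, the measured TCP pose, the force, the opening and the grip force at its end, in the units of the state.
- get_state(): the state, without advancing time (a new reading comes with each control period).
- snapshot(name): name is "scene" or "top"; returns the picture (420x560x3 uint8, blue, green, red); there is no depth.
- camera_model(name): a dict with "fx", "fy", "cx", "cy" (pixels), "R" (3x3) and "t" (3): a world point X has camera coordinates R X + t. Camera axes: x right, y down, z forward; pixel columns grow to the right and rows downward; lengths in m; the calibration is good to about 2 mm. A picture is of the moment at which its call begins. camera_model takes no time and is no camera call.
- hand_in(): hands the job in; it is judged then, once.
Trained networks look in the newest picture that a camera, given by its name, has taken for a name from the list of things; names that differ only in an ending like _2 or _b are one class to them, and where a whole thing is asked for, a point or a joint stands for the part that bears it (a point fixed in the world has none). Each returns a list of dicts, best first, with "conf" (0 to 1); they miss things now and then, are a little off and sometimes report something else, mostly with a low value. They report only what shows in the picture. A call takes as long as a camera call. They do not tell look-alikes from the thing itself.
- recognise(name, camera): "point" ([row, column] in pixels, amid what is visible of it).
The state is a dict: "time": time; "joint_positions": joint angles; "qd": joint speeds; "joint_torque": joint torques, N m; "ee_pos": TCP position; "orientation": TCP orientation; "contact_force": force on the tool from outside, world axes, zero at the start; "torque": the same for the moment, N m; "width": finger opening in m; "gripper_force": force on a finger pad.
Only numpy, scipy, OpenCV 4.12 (cv2) and the standard library are available. Lean on these libraries where they do the work, as an engineer would, in place of code of your own. Each camera call takes 0.05 s, during which the arm holds its last target. There are 200 camera calls.

### The job

The oblong coaster has a freshly glued cork top: lay it cork side up, flat and square in the pocket of the brass coaster press, let go of it, then swing the press's sprung handle down over it until the handle's arms are level and keep it there. Finish while still holding the handle down level, because it springs up when released; leave everything else on the cart where it stands.

Things in the scene. Friction and masses are not known exactly. Their poses are not given: they have to be found in the camera images.
- coaster: the oblong walnut coaster, 88 x 62 mm, 18 mm high (14 mm walnut, on it a cork sheet 82 x 56 mm, 4 mm thick), about 0.09 kg, lying flat with the cork up; origin at the centre of its underside, x along the 88 mm, y along the 62 mm, z up. Told from the round and the square coaster by its shape
- press: coaster press fixed to the cart: dark steel base plate 176 x 118 x 12 mm with a brass-walled pocket; origin on the cart's surface below the pocket's centre; z up; x from the pocket to the hinge of the handle (base plate from x = -60 to +116 mm), y along the hinge axis. Two brass hinge posts stand at x = 90 mm, y = +-53 mm, 82 mm tall
- pocket (a point): centre of the pocket's floor, 12 mm above the cart's surface, axes as the press. The pocket is 93 mm along x, 67 mm along y, 8 mm deep, so the seated coaster, long side along x, stands 10 mm proud. Walls 10 mm thick; each long side (y = +-33.5 mm) has a finger gap in its middle, 41 mm wide, down to floor level
- hinge (a point): middle of the handle's hinge axis, 90 mm from the pocket's centre along press x, 70 mm above the cart's surface, axes as the press
- bail (a joint): angle of the press's U-shaped sprung handle about the hinge, rad: 0 = upright, grows as it swings over the pocket (to press -x) and down, 1.57 = level; stops at -0.35 and 1.75. A spring holds it at -0.35 and throws it back when released. Two 8 mm rods at y = +-42 mm, 170 mm from hinge axis to grip; a cross bar 90 mm from the hinge carries the foot. Holding it level takes about 10 N at the grip
- grip: round dark-wood roller grip across the handle's end, 14 mm diameter, 78 mm long along press y, 170 mm from the hinge axis; origin at its middle. Its middle is about 230 mm above the cart at rest, 70 mm when level (then 80 mm from the pocket centre towards press -x, free space below). It can be pinched from above, fingers closing along press x, and turns on the handle like a roller
- foot: rubber pressing foot, 32 mm diameter, on a sprung stem under the handle's cross bar; slides along the stem up to 14 mm at 1500 N/m. With the coaster seated it meets the cork some 0.08 rad before level, and level gives about 12 N; origin on the stem where it passes the cross bar, 90 mm from the hinge
- round_coaster: round walnut coaster with cork top, 84 mm diameter, 15 mm high, lying flat; bystander; origin at the centre of its underside
- square_coaster: square walnut coaster with cork top, 70 x 70 mm, 13 mm high, lying flat; bystander; origin at the centre of its underside
- decanter_a: empty round glass decanter with ground ball stopper, 92 mm diameter, 239 mm tall; bystander at the left side; origin at the centre of its underside, z up
- decanter_b: empty round glass decanter with ground ball stopper, 83 mm diameter, 239 mm tall; bystander at the left side; origin at the centre of its underside, z up
- shaker: stainless cocktail shaker, 86 mm diameter, 228 mm tall; bystander at the right side; origin at the centre of its underside, z up
- dish: black ashtray-shaped dish, 124 mm diameter, 32 mm tall; bystander at the right side; origin at the centre of its underside
- bowl: white porcelain bowl, 124 mm diameter, 55 mm tall; bystander at the far side; origin at the centre of its underside
- flip_bottle: green glass bottle with its flip cap closed, 72 mm diameter, 222 mm tall; bystander at the left side; origin at the centre of its underside, z up
Not all that is in view belongs to the job. What is shaped like the coaster but turquoise or white is not meant. Of the things that look like the press, the smaller one is meant.

How it is judged:
On the way, in this order (a step that is already met when the one before it is completed fails the run):
1. the oblong coaster lies flat and square in the pocket, let go, the handle still up (z of coaster in the frame of pocket between -0.003 and 0.003 m and horizontal distance between coaster and pocket below 0.005 m and angle between coaster's own z axis and vertical below 0.05 rad and angle between the x axis of coaster and the x axis of pocket, either way round below 0.07 rad and contact force between the fingers and coaster below 0.3 N and value of joint bail below 0.5 rad), for 0.2 s.
2. the handle is level and its foot presses the seated coaster (z of coaster in the frame of pocket between -0.003 and 0.003 m and horizontal distance between coaster and pocket below 0.005 m and angle between coaster's own z axis and vertical below 0.05 rad and angle between the x axis of coaster and the x axis of pocket, either way round below 0.07 rad and contact force between the fingers and coaster below 0.3 N and value of joint bail between 1.5 and 1.64 rad and contact force between foot and coaster between 5 and 24 N), for 0.5 s.
At the end, for the whole second after the job is handed in: Oblong coaster seated and untouched by the fingers (within 3 mm of the pocket floor, 5 mm of its centre, tilt under 0.05, square within 0.07 rad); the robot presses the grip (over 3 N), holding the handle still at level (1.50 to 1.64 rad), and the foot presses the coaster with 5 to 24 N (all of step 2 and contact force between any of the fingers, the arm and grip above 3 N and velocity of joint bail between -0.1 and 0.1 rad/s); the arm keeps its last pose, push and grip.
It fails at once if another thing on the cart is shifted by more than 30 mm or tipped (distance of any of round_coaster, square_coaster, decanter_a, decanter_b, shaker, dish, bowl, flip_bottle from where it was at the start of the episode above 0.03 m or angle between any of round_coaster, square_coaster, decanter_a, decanter_b, shaker, dish, bowl, flip_bottle's own z axis and vertical above 0.35 rad).
It also fails if it takes over 69 s, if anything falls off the work surface, if the arm or the gripper's body presses on something with over 40 N, if the wrist force passes 120 N, or if a joint passes its speed limit or range.

## Working session

There is one attempt and no reset: what is moved stays moved. The work goes in short steps, Python scripts to look and compute and a tool call to move; the robot and the scene stay as the last step left them, time stands still between calls to the robot, and variables do not carry over. Pictures are saved under pics/ and viewed, at most 10 in all, crops included, and the job is handed in when it is done.

Besides the shell and the picture viewer there is one more tool, called after "Emit:" by a JSON object that holds its "fn" and its "kwargs". move_arm: Moves the arm, as the interface text tells. Its arguments: {"type":"object","properties":{"deltas":{"type":"array","items":{"type":"array","items":{"type":"array","items":{"type":"number"}}}},"squeeze":{"type":"number"}},"required":["deltas"]}

```bash
mkdir -p pics
cat > h.py <<'E'
from plant import *
import numpy as np, cv2
def ray(cam,rc,z):
    m=camera_model(cam);R=np.array(m["R"]);t=np.array(m["t"])
    d=R.T@np.array([(rc[1]-m["cx"])/m["fx"],(rc[0]-m["cy"])/m["fy"],1]);c=-R.T@t
    return c+d*(z-c[2])/d[2]
def proj(cam,X):
    m=camera_model(cam);p=np.array(m["R"])@np.array(X)+np.array(m["t"])
    return [m["fy"]*p[1]/p[2]+m["cy"],m["fx"]*p[0]/p[2]+m["cx"]]
E
python3 - <<'E'
from h import *
for c in("scene","top"):
    cv2.imwrite(f"pics/{c}.png",snapshot(c))
    m=camera_model(c);print(c,m["fx"],-np.array(m["R"]).T@np.array(m["t"]))
for n,z in(("coaster",.018),("press",.012),("grip",.23),("foot",.1),("pocket",.012)):
    for c in("scene","top"):
        for d in recognise(n,c)[:4]: print(n,c,np.round(d["point"]),round(d["conf"],2),np.round(ray(c,d["point"],z),3))
print(get_state())
E
```

```text
scene 383.338162946226 [1.17199437 0.46125766 0.87090822]
top 416.5618494553751 [0.23910223 0.0574067  1.64202507]
coaster scene [293. 317.] 0.85 [0.618 0.202 0.018]
coaster scene [235. 389.] 0.72 [0.313 0.286 0.018]
coaster scene [326. 280.] 0.56 [0.755 0.173 0.018]
coaster top [264. 214.] 0.95 [0.312 0.292 0.018]
coaster top [191. 241.] 0.83 [0.605 0.202 0.018]
coaster top [155. 253.] 0.75 [0.755 0.16  0.018]
press scene [170. 241.] 0.94 [ 0.28  -0.309  0.012]
press scene [241. 247.] 0.59 [ 0.562 -0.072  0.012]
press top [201. 308.] 0.96 [ 0.574 -0.067  0.012]
press top [267. 364.] 0.93 [ 0.32  -0.287  0.012]
grip scene [101. 222.] 0.61 [ 0.21  -0.425  0.23 ]
grip top [246. 384.] 0.75 [ 0.379 -0.309  0.23 ]
grip top [168. 323.] 0.44 [ 0.651 -0.1    0.23 ]
foot scene [128. 242.] 0.53 [ 0.151 -0.395  0.1  ]
pocket scene [236. 248.] 0.87 [ 0.543 -0.08   0.012]
pocket scene [168. 241.] 0.56 [ 0.272 -0.316  0.012]
pocket top [202. 308.] 0.78 [ 0.569 -0.065  0.012]
pocket top [266. 362.] 0.77 [ 0.321 -0.281  0.012]
{'time': 0.6, 'joint_positions': array([-1.47206830e+00,  1.58375483e-01,  1.59699281e+00, -1.46726578e-05,
        1.38619829e+00, -2.10090826e-01]), 'qd': array([ 1.11149712e-04, -3.82868740e-04, -1.85936918e-05,  2.34461715e-04,
        1.83371553e-03,  5.80926585e-04]), 'joint_torque': array([-1.40722148e-05, -3.95810544e+01, -3.31542528e+01, -3.26360123e-04,
        1.05564472e-03,  6.60987297e-06]), 'ee_pos': array([ 0.17474118, -0.54779256,  0.23131654]), 'orientation': array([ 1.26110794e-05,  9.88102324e-01,  1.53797908e-01, -7.92582633e-06]), 'contact_force': array([ 0.64197676, -0.69244053,  0.1809059 ]), 'torque': array([-0.00393596,  0.00785046,  0.01705018]), 'gripper_force': 0.0, 'width': 0.08522652854909882}
```

View pics/top.png

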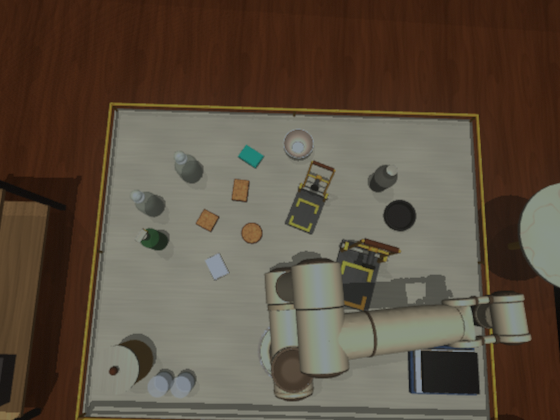

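View pics/scene.png

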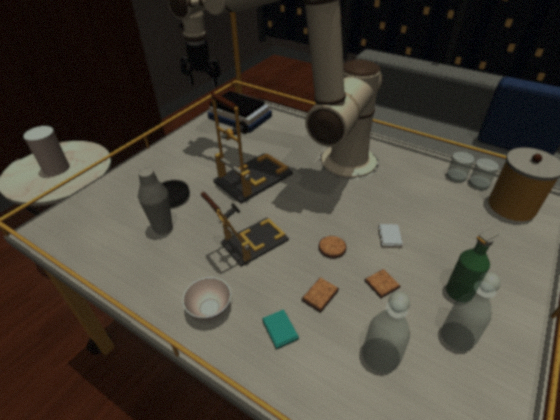

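The top picture shows five coaster-like things: brown [191,241], brown [220,208], round [233,252], turquoise [156,251] and white [267,217]. There are two presses, the smaller-looking one near [205,308] and the larger near [270,360]. I'll check both choices in one close crop.

Run:
```python
from h import *
im=cv2.imread("pics/top.png")
a=im[140:245,190:350]
cv2.imwrite("pics/crop.png",cv2.resize(a,None,fx=5,fy=5,interpolation=cv2.INTER_CUBIC))
hsv=cv2.cvtColor(im,cv2.COLOR_BGR2HSV)
m=cv2.inRange(hsv,(3,90,50),(20,255,255))
for nm,(r,c) in dict(A=(191,241),B=(220,208),R=(233,252)).items():
    k=np.zeros_like(m);k[r-16:r+16,c-16:c+16]=m[r-16:r+16,c-16:c+16]
    n,l,s,ce=cv2.connectedComponentsWithStats(k);i=1+np.argmax(s[1:,4])
    p=np.argwhere(l==i).astype(float)
    w=np.array([ray("top",q,.018)[:2] for q in p])*1000
    ev,V=np.linalg.eigh(np.cov(w.T))
    print(nm,len(p),w.mean(0).round(1),"sides",np.sqrt(12*ev).round(1),"angle long",np.degrees(np.arctan2(V[1,1],V[0,1])).round(1))
    print(cv2.minAreaRect(w.astype(np.float32)))
# pocket brass: yellow
m=cv2.inRange(hsv,(20,100,90),(35,255,255))
for r0,r1,c0,c1 in((180,240,280,335),(255,310,330,385)):
    k=np.zeros_like(m);k[r0:r1,c0:c1]=m[r0:r1,c0:c1]
    p=np.argwhere(k>0).astype(float);w=np.array([ray("top",q,.02)[:2] for q in p])*1000
    print(len(p),cv2.minAreaRect(w.astype(np.float32)))
```

```text
A 318 [609.5 205.9] sides [60.  86.4] angle long 176.3
((609.6128540039062, 205.64405822753906), (59.805301666259766, 86.35728454589844), 84.81507110595703)
B 296 [484.6 330.7] sides [67.4 68.4] angle long 69.8
((484.49981689453125, 331.00787353515625), (68.80464172363281, 66.67362213134766), 65.06314849853516)
R 330 [439.7 153.8] sides [69.  70.7] angle long -150.4
((439.8762512207031, 153.61569213867188), (75.10404205322266, 74.51473236083984), 2.042491912841797)
258 ((563.2607421875, -71.80218505859375), (117.2306900024414, 220.0797119140625), 75.58348846435547)
210 ((263.4637756347656, -287.83282470703125), (172.99087524414062, 173.4790802001953), 6.0349884033203125)
```

View pics/crop.png

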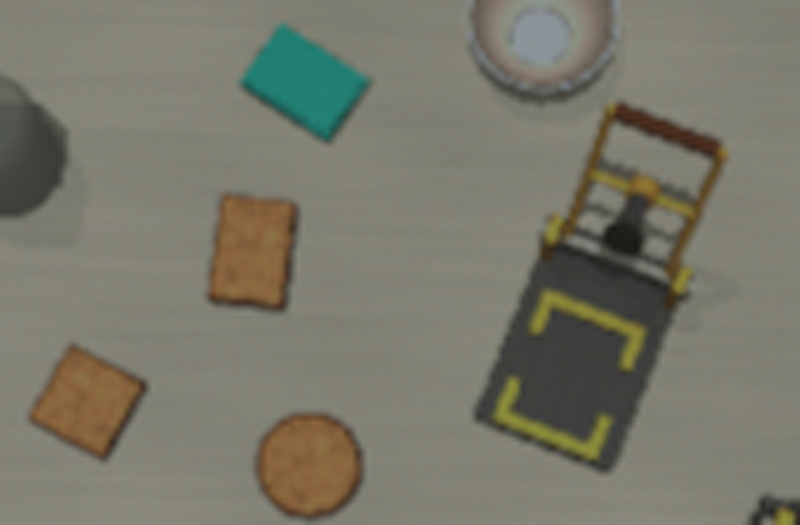

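The crop confirms the choice. The oblong brown coaster is at top [190,240], measuring 60 x 86 mm. B is square (68 x 67 mm), and the other candidates are round, turquoise or white. The smaller press has its pocket at about [214,304], with the hinge towards the upper right. Next I'll fit models to both in both cameras.

```bash
cat >> h.py <<'E'
from scipy.optimize import minimize
S=8
def boxhull(cam,pose,b):
    x,y,a=pose;c,s=np.cos(a),np.sin(a);P=[]
    for u in b[0]:
        for v in b[1]:
            for z in b[2]:P.append(proj(cam,[x+c*u-s*v,y+s*u+c*v,z])[::-1])
    return cv2.convexHull(np.array(P,np.float32))
POCK=[((i*.0465,i*.0565),(-.0435,.0435),(.012,.020)) for i in(-1,1)]+[((i*.0205,i*.0565),(j*.0335,j*.0435),(.012,.020)) for i in(-1,1) for j in(-1,1)]
def COAS(z0=0): return [((-.044,.044),(-.031,.031),(z0,z0+.014)),((-.041,.041),(-.028,.028),(z0+.014,z0+.018))]
def fit(im,cam,model,p0,mar=.012,pad=4):
    ch=cv2.cvtColor(im,cv2.COLOR_BGR2LAB)[:,:,2].astype(float)
    allp=np.vstack([boxhull(cam,p0,b) for b in model])[:,0]
    x0,y0=np.floor(allp.min(0)-pad).astype(int);x1,y1=np.ceil(allp.max(0)+pad).astype(int)
    roi=ch[y0:y1,x0:x1]
    def cost(q):
        p=[q[0]/1000,q[1]/1000,q[2]/50]
        m=np.zeros(((y1-y0)*S,(x1-x0)*S),np.float32)
        for b in model:
            h=(boxhull(cam,p,b)-[x0-.5,y0-.5])*S-.5
            cv2.fillConvexPoly(m,np.round(h*16).astype(np.int32),1,shift=4)
        m=cv2.GaussianBlur(cv2.resize(m,(x1-x0,y1-y0),interpolation=cv2.INTER_AREA),(0,0),.5)
        return -np.corrcoef(m.ravel(),roi.ravel())[0,1]
    q0=np.array([p0[0]*1000,p0[1]*1000,p0[2]*50])
    best=min((minimize(cost,q0+d,method="Nelder-Mead",options=dict(initial_simplex=q0+d+np.array([[0,0,0],[5,0,0],[0,5,0],[0,0,5]]),xatol=.05,fatol=1e-5)) for d in([0,0,0],[6,6,3],[-6,-6,-3])),key=lambda r:r.fun)
    q=best.x;return np.array([q[0],q[1],np.degrees(q[2]/50)]).round(2),-best.fun
E
python3 - <<'E'
from h import *
c=[ray("top",[(y+.5)/5-.5+140,(x+.5)/5-.5+190],.02)[:2] for x,y in((545,292),(645,325),(608,458),(497,420))]
c=np.array(c);p=c.mean(0);d=c[0]+c[1]-c[2]-c[3];a=np.arctan2(d[1],d[0])
print(p,np.degrees(a),[np.linalg.norm(c[i]-c[i-1]) for i in range(4)])
for cam in("top","scene"):
    im=cv2.imread(f"pics/{cam}.png")
    print(cam,"pocket",fit(im,cam,POCK,[*p,a]),"coaster",fit(im,cam,COAS(),[.609,.205,-.09]))
E
```

```text
[ 0.51797055 -0.05235333] -16.796188029467555 [np.float64(0.11000621001771163), np.float64(0.08359763335337576), np.float64(0.11078368992346155), np.float64(0.09203790992659618)]Traceback (most recent call last):
  File "<stdin>", line 7, in <module>
  File "h.py", line 34, in fit
    best=min((minimize(cost,q0+d,method="Nelder-Mead",options=dict(initial_simplex=q0+d+np.array([[0,0,0],[5,0,0],[0,5,0],[0,0,5]]),xatol=.05,fatol=1e-5)) for d in([0,0,0],[6,6,3],[-6,-6,-3])),key=lambda r:r.fun)
  File "h.py", line 34, in <genexpr>
    best=min((minimize(cost,q0+d,method="Nelder-Mead",options=dict(initial_simplex=q0+d+np.array([[0,0,0],[5,0,0],[0,5,0],[0,0,5]]),xatol=.05,fatol=1e-5)) for d in([0,0,0],[6,6,3],[-6,-6,-3])),key=lambda r:r.fun)
              ~~~~~~~~^^^^^^^^^^^^^^^^^^^^^^^^^^^^^^^^^^^^^^^^^^^^^^^^^^^^^^^^^^^^^^^^^^^^^^^^^^^^^^^^^^^^^^^^^^^^^^^^^^^^^^^^^^^^^^^^^^^^^^^^^^^^^^^^^^^^
    res = _minimize_neldermead(fun, x0, args, callback, bounds=bounds,
                               **options)
    fxc = func(xc)
    fx = function(np.copy(x), *(wrapper_args + args))
  File "h.py", line 29, in cost
    h=(boxhull(cam,p,b)-[x0-.5,y0-.5])*S-.5
       ~~~~~~~^^^^^^^^^
  File "h.py", line 16, in boxhull
    for z in b[2]:P.append(proj(cam,[x+c*u-s*v,y+s*u+c*v,z])[::-1])
                           ~~~~^^^^^^^^^^^^^^^^^^^^^^^^^^^^^
  File "h.py", line 8, in proj
    m=camera_model(cam);p=np.array(m["R"])@np.array(X)+np.array(m["t"])
ValueError: time passes only in moves, steps and waits
```

```bash
sed -i 's/^import numpy.*/&\nimport functools\ncamera_model=functools.cache(camera_model)/' h.py
python3 - <<'E'
from h import *
p=[.518,-.0523];a=np.radians(-16.8)
for cam in("top","scene"):
    im=cv2.imread(f"pics/{cam}.png")
    print(cam,"pocket",fit(im,cam,POCK,[*p,a]),"coaster",fit(im,cam,COAS(),[.609,.205,-.09]))
s=get_state();R=__import__("scipy.spatial.transform",fromlist=["x"]).Rotation.from_quat(np.roll(s["orientation"],-1)).as_matrix()
print(s["time"],R.round(3))
E
```

```text
top pocket (array([518.15, -49.18, -20.39]), np.float64(0.9666547016765334)) coaster (array([613.31, 207.57,  -4.39]), np.float64(0.9414431427044399))
scene pocket (array([515.26, -49.55, -19.69]), np.float64(0.8838299522606645)) coaster (array([602.49, 205.69,  -4.05]), np.float64(0.8805871196197113))
0.6 [[ 0.953  0.304 -0.   ]
 [ 0.304 -0.953 -0.   ]
 [-0.     0.    -1.   ]]
```

Run:
```python
from h import *
for cam in("top","scene"):
    im=cv2.imread(f"pics/{cam}.png")
    C=COAS()
    for m in([C[0]],[C[1]],[((-.041,.041),(-.028,.028),(.018,.018))],[((-.044,.044),(-.031,.031),(.014,.014))]):
        print(cam,fit(im,cam,m,[.609,.206,-.075],pad=5))
    r,c=np.round(proj(cam,[.609,.206,.018])).astype(int)
    big=cv2.resize(im[r-20:r+20,c-20:c+20],None,fx=10,fy=10,interpolation=cv2.INTER_NEAREST)
    h=(boxhull(cam,[.609,.206,-.075],C[1])-[c-20.5,r-20.5])*10
    cv2.polylines(big,[h.astype(int)],1,(255,0,0),1);cv2.imwrite(f"pics/c_{cam}.png",big)
a=np.hstack([cv2.imread("pics/c_top.png"),cv2.imread("pics/c_scene.png")]);cv2.imwrite("pics/c.png",a)
```

```text
top (array([613.31, 207.52,  -4.19]), np.float64(0.9446223799090105))
top (array([611.2 , 206.71,  -5.18]), np.float64(0.9961999757465844))
top (array([610.71, 206.64,  -5.21]), np.float64(0.9950386367852457))
top (array([611.88, 207.04,  -5.2 ]), np.float64(0.9677156081555711))
scene (array([602.36, 205.07,  -3.11]), np.float64(0.8850532484799771))
scene (array([610.56, 208.66,  -4.93]), np.float64(0.9837957613287648))
scene (array([611.67, 209.13,  -4.8 ]), np.float64(0.9855750192180341))
scene (array([608.76, 207.84,  -4.55]), np.float64(0.957923131089615))
```

View pics/c.png

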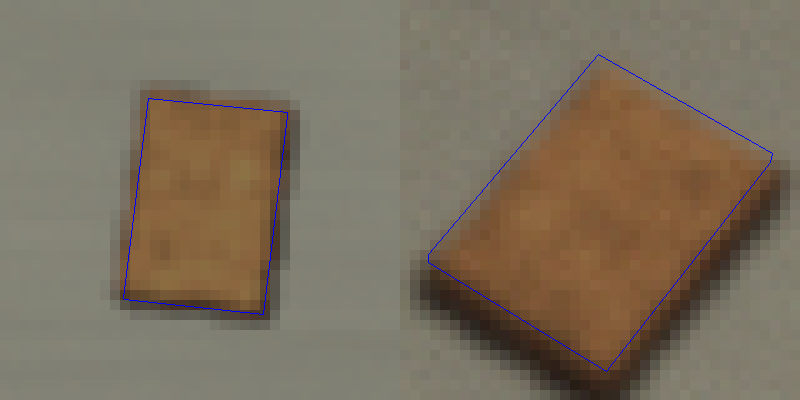

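Emit:
{"fn": "move_arm", "kwargs": {"deltas": [[[0,0,0.12,0,1],[0,0,0.24,0,1],[0.02,0.04,0.34,0,1],[0.07,0.13,0.34,0,1],[0.13,0.22,0.34,0,1],[0.19,0.32,0.34,-0.1,1],[0.25,0.42,0.34,-0.2,1],[0.3,0.52,0.34,-0.3,1]]], "squeeze": 40}}

```text
time: 1.6
ee_pos: [0.3254, -0.286, 0.4014]
orientation: [0.0, 1.0, -0.004, 0.0]
contact_force: [0.6, -0.1, -0.1]
width: 0.0854
gripper_force: 0.0
```

Emit:
{"fn": "move_arm", "kwargs": {"deltas": [[[0.06,0.11,0,0,1],[0.12,0.22,0,-0.02,1],[0.19,0.33,0,-0.04,1],[0.25,0.44,0,-0.08,1],[0.32,0.55,0,-0.08,1],[0.38,0.66,0,-0.08,1],[0.44,0.77,0,-0.08,1],[0.5,0.88,-0.02,-0.08,1]]]}}

```text
time: 2.6
ee_pos: [0.5725, 0.1482, 0.3932]
orientation: [0.0, 0.999, -0.044, 0.001]
contact_force: [1.2, -1.3, 0.8]
width: 0.0854
gripper_force: 0.0
```

```bash
cat > st.py <<'E'
from h import *
s=get_state();w,x,y,z=s["orientation"]
from scipy.spatial.transform import Rotation as Ro
R=Ro.from_quat([x,y,z,w]).as_matrix()
print(s["time"],s["ee_pos"].round(4),"yang",np.degrees(np.arctan2(R[1,1],R[0,1])).round(2),"tilt",R[2].round(4),s["joint_positions"].round(2),s["width"],s["contact_force"].round(1))
E
python3 st.py
```

```text
2.6 [0.5725 0.1482 0.3932] yang -95.09 tilt [ 2.4e-03 -1.0e-04 -1.0e+00] [ 0.05  0.15  1.29 -0.    1.7   1.71] 0.08542782658661675 [ 1.2 -1.3  0.8]
```

Emit:
{"fn": "move_arm", "kwargs": {"deltas": [[[0.073,0.111,-0.05,0,1],[0.073,0.111,-0.17,0,1],[0.073,0.111,-0.29,0,1],[0.073,0.111,-0.41,0,1],[0.073,0.111,-0.53,0,1],[0.073,0.111,-0.64,0,1],[0.073,0.111,-0.72,0,1],[0.073,0.111,-0.74,0,1]]]}}

```text
time: 3.6
ee_pos: [0.6053, 0.2013, 0.0189]
orientation: [0.001, 0.999, -0.045, -0.003]
contact_force: [-0.5, 0.8, -0.5]
width: 0.0853
gripper_force: 0.0
```

```bash
python3 st.py
python3 - <<'E'
from h import *
a=[]
for c in("top","scene"):
    im=snapshot(c);r,k=np.round(proj(c,[.611,.207,.05])).astype(int)
    a.append(cv2.resize(im[r-35:r+35,k-35:k+35],(400,400),interpolation=cv2.INTER_CUBIC))
cv2.imwrite("pics/g.png",np.hstack(a))
E
```

```text
3.6 [0.6053 0.2013 0.0189] yang -95.11 tilt [-0.0062  0.0014 -1.    ] [0.13 0.56 1.54 0.   1.05 1.79] 0.08527215724978787 [-0.5  0.8 -0.5]
```

View pics/g.png

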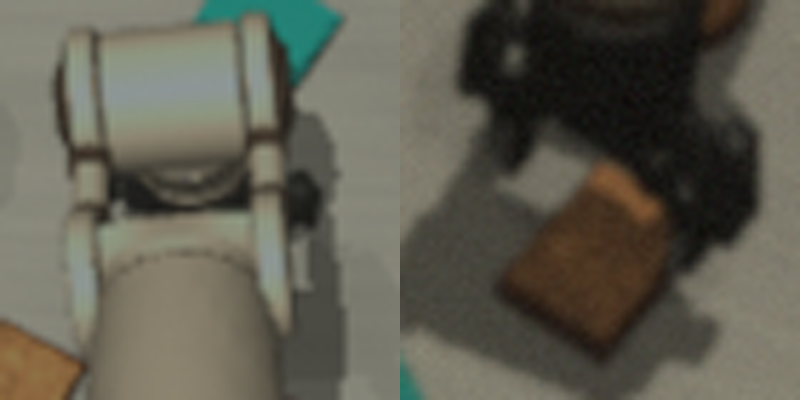

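The scene crop shows the gripper straddling the oblong coaster. The wider gap on its left (−y) side suggests the arm hasn't settled yet, so I'll settle it while going lower.

Emit:
{"fn": "move_arm", "kwargs": {"deltas": [[[0,0,-0.02,0,1],[0,0,-0.03,0,1],[0,0,-0.034,0,1]]]}}

```text
time: 4.08
ee_pos: [0.6082, 0.2017, 0.0057]
orientation: [-0.0, 0.999, -0.045, 0.0]
contact_force: [0.2, -1.4, -0.8]
width: 0.0855
gripper_force: 0.0
```

Emit:
{"fn": "move_arm", "kwargs": {"deltas": [[[0.006,0.012,0,0,1],[0.006,0.012,-0.006,0,1],[0.006,0.012,-0.01,0,1]]]}}

```text
time: 4.45
ee_pos: [0.6109, 0.2077, 0.0002]
orientation: [0.0, 0.999, -0.044, 0.0]
contact_force: [-0.1, 0.7, -1.1]
width: 0.0854
gripper_force: 0.0
```

Emit:
{"fn": "move_arm", "kwargs": {"deltas": [[[0,0,0,0,0.5],[0,0,0,0,0.2],[0,0,0,0,-0.2],[0,0,0,0,-0.2],[0,0,0,0,-0.2]]], "squeeze": 40}}

```text
time: 5.08
ee_pos: [0.6112, 0.2076, 0.0006]
orientation: [-0.0, 0.999, -0.045, 0.0]
contact_force: [0.8, -0.2, 2.2]
width: 0.0604
gripper_force: 44.5
```

Emit:
{"fn": "move_arm", "kwargs": {"deltas": [[[0,0,0.05,0,-0.2],[0,0,0.14,0,-0.2],[-0.02,-0.06,0.2,0,-0.2],[-0.06,-0.16,0.2,-0.06,-0.2],[-0.1,-0.26,0.2,-0.12,-0.2],[-0.14,-0.36,0.2,-0.18,-0.2],[-0.17,-0.46,0.2,-0.25,-0.2],[-0.188,-0.514,0.2,-0.25,-0.2]]]}}

```text
time: 6.08
ee_pos: [0.5156, -0.0513, 0.0998]
orientation: [0.0, 0.984, -0.176, -0.001]
contact_force: [1.0, 0.2, -1.3]
width: 0.0609
gripper_force: 44.2
```

Emit:
{"fn": "move_arm", "kwargs": {"deltas": [[[0,0,0,0,-0.2],[0,0,0,0,-0.2]]]}}

```text
time: 6.32
ee_pos: [0.5168, -0.0487, 0.1]
orientation: [-0.0, 0.985, -0.175, -0.0]
contact_force: [-0.4, -0.3, -1.1]
width: 0.0607
gripper_force: 44.2
```

```bash
python3 st.py
python3 - <<'E'
from h import *
s=get_state();e=s["ee_pos"]
im=snapshot("scene");cv2.imwrite("pics/held_full.png",im)
r,k=np.round(proj("scene",[.517,-.049,.07])).astype(int)
cv2.imwrite("pics/held.png",cv2.resize(im[r-45:r+45,k-60:k+60],None,fx=6.6,fy=6.6,interpolation=cv2.INTER_CUBIC))
for z0 in(e[2]-.001,):
    print(fit(im,"scene",[((-.041,.041),(-.028,.028),(z0+.014,z0+.018))],[e[0],e[1],np.radians(-20.1)]))
E
```

```text
6.325 [ 0.5168 -0.0487  0.1   ] yang -110.1 tilt [-7.e-04 -5.e-04 -1.e+00] [-0.33  0.16  1.87  0.    1.11  1.59] 0.060698986692943525 [-0.4 -0.3 -1.1]
(array([545.87, -70.02, -44.31]), np.float64(0.49322567599716627))
```

View pics/held.png

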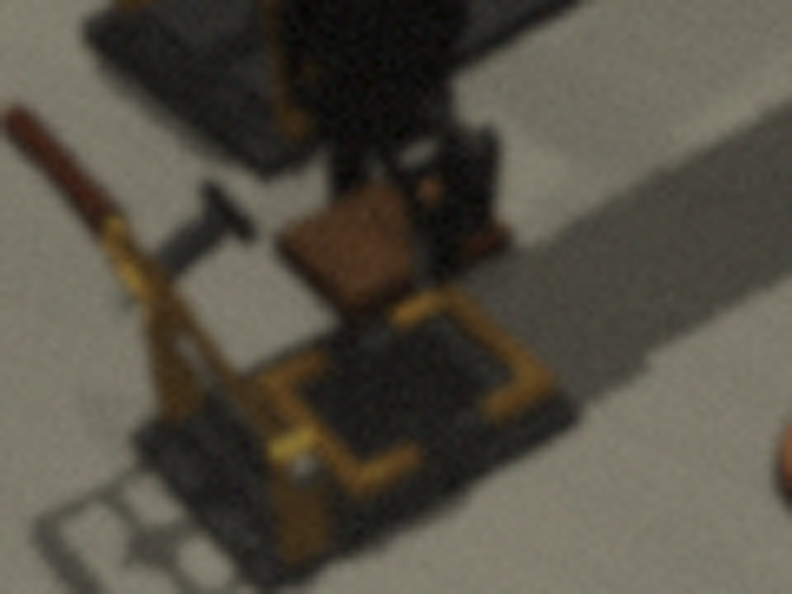

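The picture shows the oblong coaster held level by its long sides, above the small press's pocket (crop pixels: pocket about [385,410], coaster corners [278,240], [350,305] and [510,240]). I'll overlay the predicted outlines.

Run:
```python
from h import *
im=cv2.imread("pics/held_full.png");c="scene"
print(fit(im,c,POCK,[.517,-.0494,np.radians(-20)]),fit(im,c,[(a,b,(.02,.02)) for a,b,_ in POCK],[.517,-.0494,np.radians(-20)],pad=2))
t=cv2.imread("pics/top.png");print(fit(t,"top",[(a,b,(.02,.02)) for a,b,_ in POCK],[.517,-.0494,np.radians(-20)],pad=2))
r,k=np.round(proj(c,[.517,-.049,.07])).astype(int);f=8
big=cv2.resize(im[r-38:r+32,k-30:k+32],None,fx=f,fy=f,interpolation=cv2.INTER_CUBIC)
def dr(pose,b,col): 
    h=(boxhull(c,pose,b)-[k-30.5,r-38.5])*f;cv2.polylines(big,[np.round(h).astype(int)],1,col,1)
P=(.517,-.0494,np.radians(-20))
for b in POCK: dr(P,(b[0],b[1],(.02,.02)),(255,255,0))
z=.0995
for b in COAS(z): dr((.5168,-.0487,np.radians(-20.1)),b,(0,255,0))
cv2.imwrite("pics/ov.png",big)
```

```text
(array([516.75, -48.89, -20.04]), np.float64(0.7271529359125437)) (array([519.4 , -46.62, -20.46]), np.float64(0.7418300248068727))
(array([517.53, -49.02, -20.41]), np.float64(0.975636195186989))
```

View pics/ov.png

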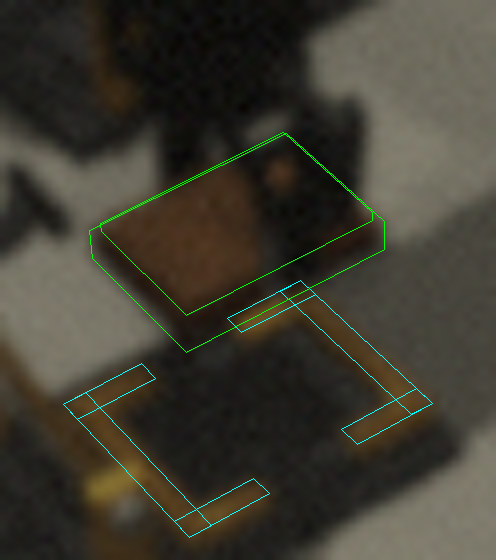

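Both outlines fit within about 1 mm, so I'm lowering in steps.

Emit:
{"fn": "move_arm", "kwargs": {"deltas": [[[0,0,-0.06,0,-0.2],[0,0,-0.12,0,-0.2],[0,0,-0.14,0,-0.2],[0,0,-0.15,0,-0.2],[0,0,-0.156,0,-0.2],[0,0,-0.16,0,-0.2],[0,0,-0.16,0,-0.2]]]}}

```text
time: 7.25
ee_pos: [0.5172, -0.0495, 0.0207]
orientation: [0.0, 0.985, -0.175, 0.0]
contact_force: [-0.4, -1.0, -0.8]
width: 0.0606
gripper_force: 44.1
```

Emit:
{"fn": "move_arm", "kwargs": {"deltas": [[[0,0,-0.005,0,-0.2],[0,0,-0.009,0,-0.2],[0,0,-0.012,0,-0.2],[0,0,-0.012,0,-0.2]]]}}

```text
time: 7.75
ee_pos: [0.5167, -0.0493, 0.0141]
orientation: [-0.0, 0.985, -0.175, -0.0]
contact_force: [-0.2, -0.1, -0.8]
width: 0.0607
gripper_force: 44.1
```

It's inside the walls with no contact force. I'll go down the last millimetre and release.

Emit:
{"fn": "move_arm", "kwargs": {"deltas": [[[0,0,-0.002,0,-0.2],[0,0,-0.002,0,0.6],[0,0,-0.002,0,1],[0,0,-0.002,0,1],[0,0,-0.002,0,1],[0,0,-0.002,0,1]]]}}

```text
time: 8.5
ee_pos: [0.5169, -0.0493, 0.0133]
orientation: [-0.0, 0.985, -0.175, 0.0]
contact_force: [0.8, 0.1, -0.6]
width: 0.0854
gripper_force: 0.0
```

Emit:
{"fn": "move_arm", "kwargs": {"deltas": [[[0,0,0.03,0,1],[0,0,0.1,0,1],[0,0,0.2,0,1],[-0.03,0.01,0.32,0.16,1],[-0.06,0.02,0.44,0.33,1],[-0.08,0.03,0.54,0.5,1],[-0.08,0.03,0.62,0.66,1],[-0.08,0.03,0.66,0.82,1]]]}}

```text
time: 9.5
ee_pos: [0.4773, -0.0344, 0.3475]
orientation: [0.002, 0.967, 0.254, 0.002]
contact_force: [-1.1, 0.6, 0.1]
width: 0.0857
gripper_force: 0.0
```

```bash
python3 st.py
python3 - <<'E'
from h import *
im=snapshot("scene");c="scene";cv2.imwrite("pics/seat_full.png",im)
T=snapshot("top");cv2.imwrite("pics/seat_top.png",T)
z=.012
for q in("scene","top"): print(q,fit(im if q=="scene" else T,q,[COAS(z)[1]],[.517,-.049,np.radians(-20.2)],pad=2))
for q in("scene","top"):
  for d in recognise("grip",q)[:3]: print(q,np.round(d["point"]),d["conf"],ray(q,d["point"],.23))
f=8;r,k=np.round(proj(c,[.545,-.06,.08])).astype(int)
cv2.imwrite("pics/seat.png",cv2.resize(im[r-42:r+32,k-45:k+45],None,fx=f,fy=f,interpolation=cv2.INTER_CUBIC))
E
```

```text
9.5 [ 0.4773 -0.0344  0.3475] yang -60.58 tilt [ 0.0039  0.0043 -1.    ] [-0.33 -0.15  1.68 -0.    1.61  0.73] 0.08570549051387182 [-1.1  0.6  0.1]
scene (array([503.65, -47.98, -16.77]), np.float64(0.5255287841863362))
top (array([467.75, -48.57,  39.41]), np.float64(0.76616500113992))
scene [102. 225.] 0.66 [ 0.21169045 -0.41148708  0.23      ]
scene [200. 208.] 0.47 [ 0.65595194 -0.10451245  0.23      ]
scene [246. 328.] 0.29 [0.6316727  0.22767589 0.23      ]
top [246. 382.] 0.74 [ 0.3791616  -0.30312601  0.23      ]
```

View pics/seat.png

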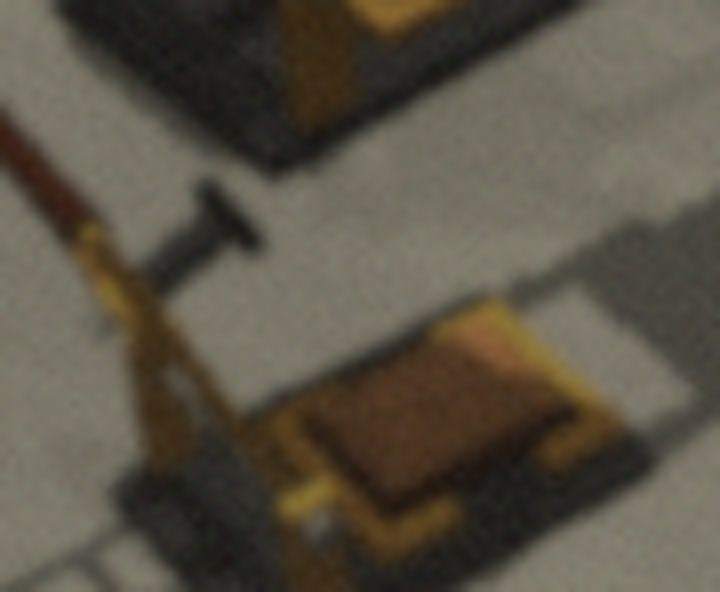

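Seated: the cork top stands evenly inside the brass frame (crop about [440,415]) and the handle is up. The predicted grip position (0.656, -0.100, 0.230) agrees with the detection (0.656, -0.1045). Next I go above the grip.

Emit:
{"fn": "move_arm", "kwargs": {"deltas": [[[0.08,-0.03,0,0.16,1],[0.18,-0.066,0,0.33,1],[0.27,-0.1,0,0.5,1],[0.358,-0.132,0,0.677,1],[0.358,-0.132,-0.02,0.677,1],[0.358,-0.132,-0.035,0.677,1],[0.358,-0.132,-0.035,0.677,1]]]}}

```text
time: 10.58
ee_pos: [0.6546, -0.0996, 0.3251]
orientation: [-0.001, 0.821, 0.571, -0.001]
contact_force: [0.6, -0.4, 0.7]
width: 0.0854
gripper_force: 0.0
```

```bash
python3 st.py
python3 - <<'E'
from h import *
im=snapshot("scene");T=snapshot("top")
c="scene"
for cam,i in(("scene",im),):
  print(fit(i,cam,[COAS(.012)[1]],[.517,-.049,np.radians(-20.2)],pad=2))
f=6;r,k=np.round(proj(c,[.62,-.09,.18])).astype(int)
a=max(0,k-65)
big=cv2.resize(im[r-50:r+45,a:k+65],None,fx=f,fy=f,interpolation=cv2.INTER_CUBIC)
u=np.array([np.cos(np.radians(-20.2)),np.sin(np.radians(-20.2))]);v=np.array([-u[1],u[0]])
h=np.array([.6017,-.0801])+.0583*u
for s in(-.039,.039):
  q=proj(c,[*(h+s*v),.2297]);cv2.circle(big,(int((q[1]-a+.5)*f),int((q[0]-r+50.5)*f)),4,(0,255,0),1)
cv2.imwrite("pics/grip.png",big)
E
```

```text
10.575 [ 0.6546 -0.0996  0.3251] yang -20.35 tilt [-0.     -0.0019 -1.    ] [-0.33  0.35  1.19  0.    1.61  0.02] 0.08539071844906153 [ 0.6 -0.4  0.7]
(array([507.35, -48.1 , -18.61]), np.float64(0.5038333146619264))
```

View pics/grip.png

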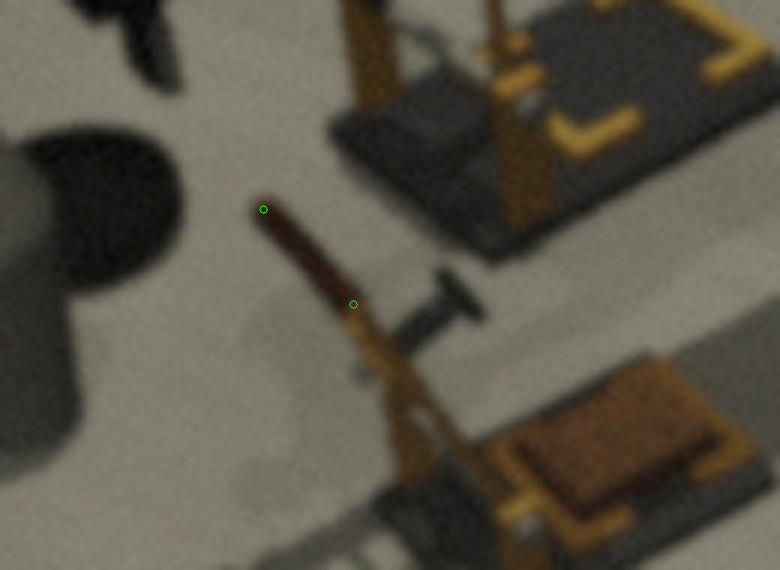

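The predicted grip ends (green, about [263,210] and [353,304]) sit on the wooden grip, and the coaster is still well seated in the pocket. I'll descend and pinch.

Emit:
{"fn": "move_arm", "kwargs": {"deltas": [[[0.004,-0.001,-0.1,0,1],[0.004,-0.001,-0.18,0,1],[0.004,-0.001,-0.225,0,1],[0.004,-0.001,-0.234,0,1],[0.004,-0.001,-0.234,0,0],[0.004,-0.001,-0.234,0,-1],[0.004,-0.001,-0.234,0,-1],[0.004,-0.001,-0.234,0,-1]]], "squeeze": 40}}

```text
time: 11.68
ee_pos: [0.6576, -0.1007, 0.2093]
orientation: [-0.0, 0.821, 0.572, -0.0]
contact_force: [-4.2, 0.5, 10.3]
width: 0.0126
gripper_force: 41.8
```

Emit:
{"fn": "move_arm", "kwargs": {"deltas": [[[0,0,0,0,-1],[0,0,0,0,-1],[0,0,0,0,-1]]]}}

```text
time: 12.05
ee_pos: [0.6575, -0.1007, 0.2094]
orientation: [-0.0, 0.821, 0.572, -0.0]
contact_force: [-4.9, 1.2, 4.7]
width: 0.0128
gripper_force: 39.0
```

```bash
python3 st.py
python3 - <<'E'
import numpy as np
u=np.array([np.cos(np.radians(-20.2)),np.sin(np.radians(-20.2))])
p=lambda b:np.array([*(-.17*np.sin(b)*u),.17*np.cos(b)])
for b in np.append(np.arange(-.35,1.57,.16),1.57): print(round(b,2),((p(b)-p(-.35))/.5).round(3))
E
```

```text
12.05 [ 0.6575 -0.1007  0.2094] yang -20.28 tilt [-2.0e-04 -1.1e-03 -1.0e+00] [-0.33  0.4   1.34 -0.    1.4   0.02] 0.012815003771218128 [-4.9  1.2  4.7]
-0.35 [0. 0. 0.]
-0.19 [-0.049  0.018  0.014]
-0.03 [-0.1    0.037  0.02 ]
0.13 [-0.151  0.055  0.018]
0.29 [-0.201  0.074  0.006]
0.45 [-0.248  0.091 -0.013]
0.61 [-0.292  0.108 -0.041]
0.77 [-0.332  0.122 -0.075]
0.93 [-0.365  0.134 -0.116]
1.09 [-0.392  0.144 -0.162]
1.25 [-0.412  0.152 -0.212]
1.41 [-0.424  0.156 -0.265]
1.57 [-0.429  0.158 -0.319]
```

Emit:
{"fn": "move_arm", "kwargs": {"deltas": [[[-0.024,0.009,0.008,0,-1],[-0.049,0.018,0.014,0,-1],[-0.1,0.037,0.02,0,-1],[-0.151,0.055,0.018,0,-1],[-0.201,0.074,0.006,0,-1],[-0.248,0.091,-0.013,0,-1],[-0.292,0.108,-0.041,0,-1],[-0.292,0.108,-0.041,0,-1]]], "squeeze": 60}}

```text
time: 13.05
ee_pos: [0.5097, -0.0461, 0.1889]
orientation: [-0.001, 0.82, 0.572, -0.001]
contact_force: [-5.3, 1.1, 12.1]
width: 0.012
gripper_force: 60.1
```

Emit:
{"fn": "move_arm", "kwargs": {"deltas": [[[-0.02,0.007,-0.017,0,-1],[-0.04,0.014,-0.034,0,-1],[-0.073,0.026,-0.075,0,-1],[-0.1,0.036,-0.121,0,-1],[-0.12,0.044,-0.171,0,-1],[-0.129,0.047,-0.205,0,-1],[-0.132,0.048,-0.224,0,-1],[-0.132,0.048,-0.224,0,-1]]]}}

```text
time: 14.05
ee_pos: [0.444, -0.0218, 0.0755]
orientation: [-0.002, 0.821, 0.572, -0.001]
contact_force: [-6.4, 4.7, 5.1]
width: 0.0117
gripper_force: 59.5
```

```bash
python3 st.py
python3 - <<'E'
from h import *
im=snapshot("scene");c="scene"
f=7;r,k=np.round(proj(c,[.53,-.05,.07])).astype(int)
cv2.imwrite("pics/down.png",cv2.resize(im[r-45:r+40,k-55:k+58],None,fx=f,fy=f,interpolation=cv2.INTER_CUBIC))
E
```

```text
14.05 [ 0.444  -0.0218  0.0755] yang -20.28 tilt [ 4.0e-04 -4.8e-03 -1.0e+00] [-0.32  0.01  2.09  0.    1.05  0.03] 0.011711342339853605 [-6.4  4.7  5.1]
```

View pics/down.png

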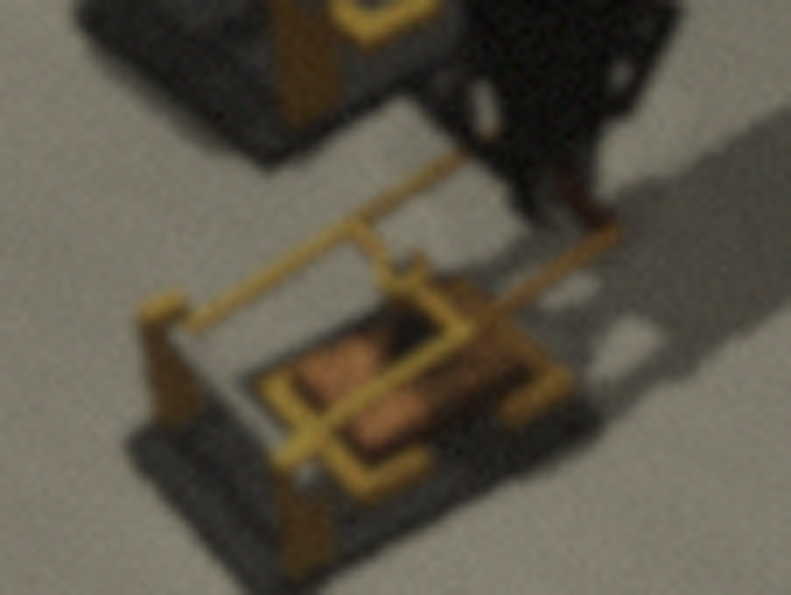

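The picture shows the handle nearly level, with the coaster square in the pocket and the foot just above the cork (about [415,320]). Now the last bit to level.

Emit:
{"fn": "move_arm", "kwargs": {"deltas": [[[-0.002,0.001,-0.015,0,-1],[-0.003,0.001,-0.03,0,-1],[-0.005,0.002,-0.045,0,-1],[-0.005,0.002,-0.052,0,-1],[-0.005,0.002,-0.052,0,-1],[-0.005,0.002,-0.052,0,-1],[-0.005,0.002,-0.052,0,-1],[-0.005,0.002,-0.052,0,-1]]]}}

```text
time: 15.1
ee_pos: [0.4422, -0.0212, 0.0508]
orientation: [-0.001, 0.82, 0.572, -0.001]
contact_force: [-7.9, 4.4, 11.1]
width: 0.0124
gripper_force: 60.1
```

Emit:
{"fn": "move_arm", "kwargs": {"deltas": [[[0,0,0,0,-1],[0,0,0,0,-1],[0,0,0,0,-1],[0,0,0,0,-1]]]}}

```text
time: 15.6
ee_pos: [0.4423, -0.0212, 0.0509]
orientation: [-0.001, 0.821, 0.572, -0.001]
contact_force: [-8.6, 3.4, 10.6]
width: 0.0122
gripper_force: 60.1
```

```bash
python3 st.py
```

```text
15.6 [ 0.4423 -0.0212  0.0509] yang -20.27 tilt [ 1.0e-04 -3.5e-03 -1.0e+00] [-0.32  0.06  2.1   0.    0.99  0.03] 0.012227931865227961 [-8.6  3.4 10.6]
```

Run:
```python
from h import *
a=np.radians(-20.2);u=np.array([np.cos(a),np.sin(a)]);v=np.array([-u[1],u[0]]);H=np.array([.5172,-.049])+.09*u
im=snapshot("scene");L=cv2.GaussianBlur(cv2.cvtColor(im,cv2.COLOR_BGR2LAB)[:,:,2].astype(np.float32),(0,0),.6)
def sc(b):
    P=[]
    for s in(-.042,.042): P+=[(r,s) for r in np.linspace(.05,.155,60)]
    P+=[(.09,s) for s in np.linspace(-.04,.04,30)]
    q=np.array([proj("scene",[*(H-r*np.sin(b)*u+s*v),.07+r*np.cos(b)]) for r,s in P],np.float32)
    return cv2.remap(L,q[:,1:],q[:,:1],cv2.INTER_LINEAR).mean()
for b in np.arange(1.44,1.70,.02): print(round(b,2),round(float(sc(b)),2))
```

```text
1.44 143.04
1.46 144.36
1.48 145.94
1.5 147.74
1.52 149.67
1.54 151.37
1.56 152.35
1.58 152.31
1.6 151.26
1.62 149.58
1.64 147.8
1.66 146.23
1.68 144.95
```

The image puts the handle at about 1.57 rad and the grip force at about 10.6 N, as expected, so I'm handing in.

```bash
python3 -c "
from plant import *
print(hand_in())"
```

```text
the job is handed in; nothing more can be done
None
```

I handed the job in with the oblong coaster seated cork up in the small press and the arm still holding the handle level (about 1.57 rad, about 10.6 N at the grip); the hand-in call gave no verdict.

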